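Eject a battery cell and trap it on the chute

ROBOT

A 6-joint arm with a two-finger parallel gripper is mounted at the origin on the work surface. World frame = base frame: x ahead of the robot, y to its left, z up, the work surface at z = 0. Lengths are in m, angles in degrees, forces in N, time in s.
With the tool pointing down it reaches from about 0.3 to 0.875 m from the base axis. Payload 4.2 kg.
Tool frame: the origin (TCP) lies midway between the tips of the shut fingers; the grasp point (between the pads) lies 19 mm behind it; z points along the fingers, y is the line along which they close (so a half turn about z gives the same grasp; the last joint's range is limited). The gripper opens to 85 mm and grips with 20 to 120 N. Pads are 22 mm wide; open, the fingers measure 114 mm over their backs; the gripper's body (76 mm by 85 mm) begins 54 mm behind the grasp point. The pads swing forward as they close: fully open they stand 13 mm farther back than shut.
Start: joints at [70.588, 18.312, 89.639, -0, 72.044, -1.146], TCP at [0.18, 0.546, 0.231] pointing down, gripper open.
Joint ranges: [-177.97, 177.97], [-48.28, 115.42], [12.27, 149.76], [-77.06, 257.06], [2.81, 150.46], [-146.56, 146.56]. Speed limits (degrees/s): [147.25, 147.25, 180, 180, 180, 180].

INTERFACE

Orientations are given as a 3x3 rotation matrix whose columns are the frame's x, y, z axes.
In Python, from bench import r, eyes, order gives the robot as it stands.
- The arm moves only by the tool move_arm, never from a script. Its argument "plan" is a list of rows, each an object with "claw": the closure in counts, from 0 (fully open) to 255 (shut); "travel": the shift along the tool's x, y, z in m, a list of three; "twist": the turn, a rotation vector about the tool's x, y, z in rad, a list of three. A call has 1 to 5 rows; each row is the pose to reach, as a shift and turn from the pose commanded when the call began, along the tool's axes at that moment; what a row does not reach only later rows make up. A row lasts 1/8 s, in which the tool goes at most 62.5 mm and 10.7 degrees, less where a joint would pass 70% of its speed; a pose out of reach is approached as far as the arm can. A call with a gripper value outside its range is refused whole. The fingers move at their own pace and stop on an object; "grip_force" is the grip in N (left out, the last holds). Time passes only in rows, so rows that repeat a pose let the fingers close. It gives the time, the measured TCP pose, the force, the opening and the grip force at its end, in the units of the state.
- r.get_state(): the state, without advancing time (a new reading comes with each control period).
- eyes.snapshot(name): name is "scene" or "top" or "wrist"; returns the picture (480x640x3 uint8, blue, green, red); there is no depth.
- eyes.calibration(name): a dict with "mtx" (3x3 intrinsics, pixels), "rvec" (rotation vector, rad) and "tvec" (3), from world to camera coordinates, as OpenCV has them. Camera axes: x right, y down, z forward; pixel columns grow to the right and rows downward; lengths in m; the calibration is good to about 2 mm. A picture is of the moment at which its call begins: read the wrist's pose just before it. calibration takes no time and is no camera call; for the wrist camera it gives the pose at the moment of the call.
- order.hand_in(): hands the job in; it is judged then, once.
The state is a dict: "t": time; "joint_pos": joint angles; "dq": joint speeds; "joint_efforts": joint torques, N m; "tool_pos": TCP position; "tool_rot": TCP orientation; "ft_force": force on the tool from outside, world axes, zero at the start; "torque": the same for the moment, N m; "grip_width": opening from 0.0 (shut) to 1.0 (fully open); "finger_force": force on a finger pad.
Only numpy, scipy, OpenCV 4.12 (cv2) and the standard library are available. Lean on these libraries where they do the work, as an engineer would, in place of code of your own. Each camera call takes 0.05 s, during which the arm holds its last target. There are 200 camera calls.

TASK

Eject the thick cell from its test dock: put one fingertip on the flat eject key beside the chute and the other finger in the chute ahead of the cell, then press the key fully down, so that the cell springs at least a centimetre out and is stopped by that other finger before its front reaches the end of the chute. Finish while still holding: the key fully down and the cell standing upright on the chute, resting against the finger. Do not grasp or lift the cell, and leave the thin cell, its dock and key and the loose steel bar between the docks alone.

Things in the scene. Friction and masses are not known exactly. Their poses are not given: they have to be found in the camera images.
- thick_dock: fixed aluminium dock of the thick cell. mm. Origin: on the table under the latched cell's front face, on the chute's centre line; x to the chute's back, y to the key's side, z up. Chute floor 20 high, x -40 (open end) to 80; side rails 28 high, |y| 19.5 to 25.5. Grey spring housing x 80 to 154, 56 high
- thick_key (a joint): eject key of the thick cell's dock: grey flat pad, 28 (x) x 38 (y) mm, top 45 mm above the table; 0 = up, 0.010 m = fully down on its stop. Starts at 2 N, needs 4.5 to 7 N fully down, springs back when let go. It carries the catch, a steel tooth 7 mm above the chute floor at dock x -7 to -1, and frees the cell about 7 mm down
- thick_cell: the thick battery cell, loose: black upright block 64 long (x) x 36 wide (y) x 50 mm high, on top two 5 mm steel studs, a small blue window, a white label; about 0.2 kg. Origin: centre of its underside, 20 mm above the table; axes as the dock's. It stands in the chute between the rails, front face at the catch
- thin_dock: fixed aluminium dock of the thin cell (narrower chute). mm. Origin: on the table under the latched cell's front face, on the chute's centre line; x to the chute's back, y to the key's side, z up. Chute floor 20 high, x -40 (open end) to 80; side rails 28 high, |y| 11.5 to 17.5. Grey spring housing x 80 to 154, 56 high
- thin_key (a joint): eject key of the thin cell's dock: grey flat pad, 28 (x) x 38 (y) mm, top 45 mm above the table; 0 = up, 0.010 m = fully down on its stop. Starts at 2 N, needs 4.5 to 7 N fully down, springs back when let go. It carries the catch, a steel tooth 7 mm above the chute floor at dock x -7 to -1, and frees the cell about 7 mm down
- thin_cell: the thin battery cell, loose: black upright block 64 long (x) x 20 wide (y) x 50 mm high, on top two 5 mm steel studs, a small blue window, a white label; about 0.2 kg. Origin: centre of its underside, 20 mm above the table; axes as the dock's. It stands in the chute between the rails, front face at the catch
- thick_key_top (a point): centre of the top face of the thick cell's eject key (dock x -31, y 55, z 45 mm when up, z 35 mm fully down)
- thick_cell_front (a point): centre of the thick cell's front face, 25 mm above its underside. Latched: dock x about 0, y 0, z 45 mm. When freed, a spring plunger behind the cell shoves it towards dock -x with 5 to 3.5 N at about 0.1 m/s; after some 70 mm it tips off the end. A finger in the chute clears rails and floor while its tip is over 28 mm above the table
- busbar: loose flat steel bar with holes, 90 x 20 x 6 mm, lying between the docks; origin at the centre of its underside, x along it. Only a bystander
Things that resemble listed ones, but are neither listed nor needed, are in the scene too. What is shaped like the thick_cell but orange or turquoise is not meant.

How it is judged:
By the outcome, as a careful person would: the job done as asked, in the order asked, and still so for the second after the job is handed in, while the arm keeps its last pose, push and grip.
It also fails if it takes over 29 s, if anything falls off the work surface, if the arm or the gripper's body presses on something with over 40 N, if the wrist force passes 120 N, or if a joint passes its speed limit or range.

## Working session

There is one attempt and no reset: what is moved stays moved. The work goes in short steps, Python scripts to look and compute and a tool call to move; the robot and the scene stay as the last step left them, time stands still between calls to the robot, and variables do not carry over. Pictures are saved under pics/ and viewed, at most 10 in all, crops included, and the job is handed in when it is done.

Besides the shell and the picture viewer there is one more tool, called as a command line: name --argument value ..., lists and objects as JSON in quotes. move_arm: Moves the arm, as the interface text tells. Its arguments: {"type":"object","properties":{"plan":{"type":"array"},"grip_force":{"type":"number"}},"required":["plan"]}

```bash
mkdir -p pics; python3 - <<'E'
from bench import r,eyes,order
import cv2
for n in("top","scene"):
    cv2.imwrite(f"pics/{n}0.png",eyes.snapshot(n)); c=eyes.calibration(n); print(n,c)
s=r.get_state(); print(s)
E
```

```text
top {'mtx': array([[545.89817082,   0.        , 324.81662341],
       [  0.        , 545.89817082, 235.20583005],
       [  0.        ,   0.        ,   1.        ]]), 'rvec': array([ 2.1431837 , -2.17432869,  0.076267  ]), 'tvec': array([0.03096415, 0.52036116, 0.78798916])}
scene {'mtx': array([[491.81067259,   0.        , 321.65431773],
       [  0.        , 491.81067259, 240.43463393],
       [  0.        ,   0.        ,   1.        ]]), 'rvec': array([ 2.10287471,  0.89135488, -0.39768312]), 'tvec': array([-0.33843426, -0.17277521,  1.02881384])}
{'t': 0.1, 'joint_pos': array([ 7.05886709e+01,  1.83478537e+01,  8.96998071e+01, -1.23524566e-03,
        7.20444088e+01, -1.14471381e+00]), 'dq': array([-0.06440253, -0.12252616, -0.09327891,  0.00287094,  0.07400307,
        0.15087486]), 'joint_efforts': array([-3.10328396e-04, -4.16406620e+01, -2.34704751e+01, -4.95236372e-05,
        4.74034168e-03, -9.32947245e-06]), 'tool_pos': array([0.18007846, 0.54562063, 0.23056494]), 'tool_rot': array([[-9.49610357e-01,  3.13432457e-01, -5.14711675e-04],
       [ 3.13432879e-01,  9.49609137e-01, -1.52239083e-03],
       [ 1.16082099e-05, -1.60700567e-03, -9.99998709e-01]]), 'ft_force': array([ 0.90962498, -1.7648792 ,  0.85187085]), 'torque': array([ 0.03039219, -0.0020512 ,  0.01813443]), 'finger_force': 0.0, 'grip_width': 1.0001035953831892}
```

View pics/top0.png

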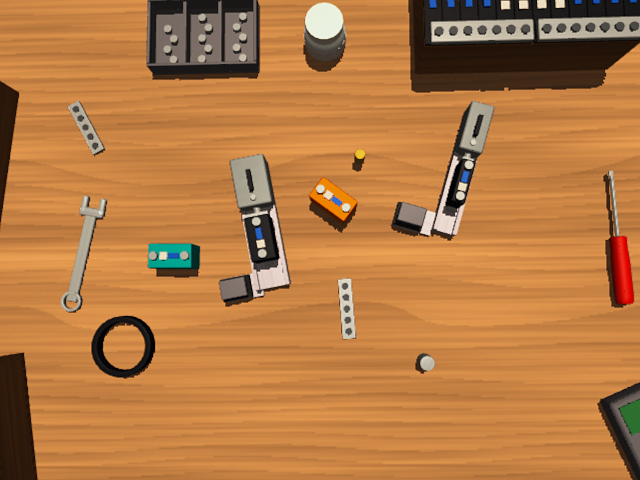

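View pics/scene0.png

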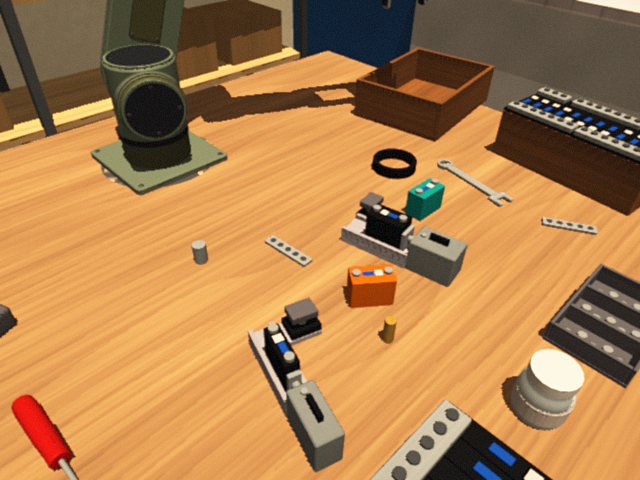

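```bash
python3 - <<'E'
import cv2
i=cv2.imread("pics/top0.png")
a=cv2.resize(i[145:310,205:305],None,fx=3.6,fy=3.6,interpolation=cv2.INTER_CUBIC)
b=cv2.resize(i[90:255,390:500],None,fx=3.6,fy=3.6,interpolation=cv2.INTER_CUBIC)
cv2.imwrite("pics/crop.png",cv2.hconcat([a,b]))
E
```

```text
(no output)
```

View pics/crop.png

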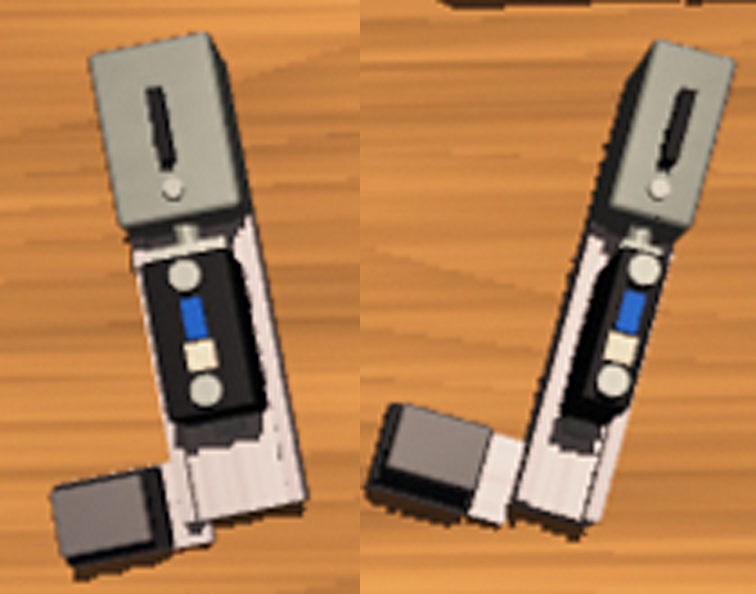

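```bash
cat > h.py <<'E'
import numpy as np,cv2
from scipy.optimize import least_squares
def proj(P,c): return cv2.projectPoints(np.float64(P).reshape(-1,1,3),c["rvec"],c["tvec"],c["mtx"],None)[0].reshape(-1,2)
def Rz(a): return np.array([[np.cos(a),-np.sin(a),0],[np.sin(a),np.cos(a),0],[0,0,1]])
E
python3 - <<'E'
from h import *; from bench import r,eyes
c=eyes.calibration("top")
px=np.array([(52,493),(150,469),(166,541),(75,560),(90,58),(210,33),(243,205),(120,228),(307,497),(249,213)],float)/3.6+[205-.4,145-.4]
def model(w): return np.array([(-17,74,45),(-17,36,45),(-45,36,45),(-45,74,45),(154,w,56),(154,-w,56),(80,-w,56),(80,w,56),(-40,-25.5,28)])/1e3
def f(p): return (proj(model(p[3])@Rz(p[2]).T+[p[0],p[1],0],c)-px[:9]).ravel()
s=least_squares(f,[.45,.05,.1,30],x_scale=[.1,.1,.1,10],loss="soft_l1"); p=s.x
print(p,np.degrees(p[2])); print(f(p).reshape(-1,2).round(1))
R=Rz(p[2])
for n,q in dict(key=(-31,55,45),front=(0,0,45),keydown=(-31,55,35)).items(): print(n,R@(np.array(q)/1e3)+[p[0],p[1],0])
E
```

```text
[ 0.4849792   0.10635783  0.19761711 24.98320181] 11.322626383361602
[[ 1.2 -0. ]
 [-0.4  1.1]
 [-1.1  0.1]
 [-1.5  0.4]
 [-0.5 -1.2]
 [-0.4 -1.5]
 [ 0.5 -0.3]
 [ 1.   0.6]
 [ 1.6  0.1]]
key [0.44378421 0.15420104 0.045     ]
front [0.4849792  0.10635783 0.045     ]
keydown [0.44378421 0.15420104 0.035     ]
```

The left dock (thick cell at about (260,238), key at (234,289)) is the thick one: its cell is about 36 mm wide. The right cell at (463,182) is about 20 mm wide, so that's the thin one. The orange block at (333,200) and the turquoise one at (173,256) are decoys. The dock fit is good to about 1.5 px.

```bash
cat >> h.py <<'E'
from scipy.spatial.transform import Rotation as Ro
D=np.array([.4850,.1064,0]); A=.1976
def go(s,d,z):
    "travel/twist in tool axes to put TCP over dock point d(mm) at height z, tool y = dock y"
    T=s["tool_rot"]; t=Rz(A)@np.array([d[0]/1e3,d[1]/1e3,0])+D; t[2]=z
    y=Rz(A)[:,1]; zz=np.array([0,0,-1.]); G=np.c_[np.cross(y,zz),y,zz]
    return (T.T@(t-s["tool_pos"])).round(4), Ro.from_matrix(T.T@G).as_rotvec().round(4), t.round(4)
E
python3 - <<'E'
from h import *; from bench import r
print(*go(r.get_state(),(-31,27.5),.14))
E
```

```text
[-0.3867 -0.3128  0.0911] [-1.600e-03 -4.000e-04 -5.164e-01] [0.4492 0.1273 0.14  ]
```

move_arm --plan '[{"claw":135,"travel":[-0.0484,-0.0391,0.0],"twist":[0,0,-0.13]},{"claw":135,"travel":[-0.0967,-0.0782,0.0],"twist":[0,0,-0.26]},{"claw":135,"travel":[-0.145,-0.117,0.0],"twist":[0,0,-0.39]},{"claw":135,"travel":[-0.193,-0.156,0.0],"twist":[0,0,-0.516]},{"claw":135,"travel":[-0.242,-0.195,0.0],"twist":[0,0,-0.516]}]'

```text
t: 0.72
tool_pos: [0.3494, 0.2833, 0.2312]
tool_rot: [[-0.98, -0.197, 0.0], [-0.197, 0.98, 0.0], [-0.0, 0.0, -1.0]]
ft_force: [1.7, 1.1, 0.0]
grip_width: 0.469
finger_force: 0.0
```

```bash
python3 - <<'E'
from h import *; from bench import r
s=r.get_state(); print(*go(s,(-31,27.5),.13)); print(s["t"],s["grip_width"],s["tool_pos"])
E
```

```text
[-0.067  -0.1726  0.1012] [0.     0.0001 0.0009] [0.4492 0.1273 0.13  ]
0.725 0.4692140288584082 [0.34942881 0.28330811 0.23115888]
```

move_arm --plan '[{"claw":135,"travel":[-0.02,-0.052,0.02],"twist":[0,0,0]},{"claw":135,"travel":[-0.04,-0.104,0.04],"twist":[0,0,0]},{"claw":135,"travel":[-0.06,-0.155,0.07],"twist":[0,0,0]},{"claw":135,"travel":[-0.067,-0.1726,0.101],"twist":[0,0,0]},{"claw":135,"travel":[-0.067,-0.1726,0.101],"twist":[0,0,0]}]'

```text
t: 1.35
tool_pos: [0.447, 0.1275, 0.1282]
tool_rot: [[-0.981, -0.193, -0.006], [-0.193, 0.981, -0.001], [0.006, -0.0, -1.0]]
ft_force: [-0.7, 1.0, 0.6]
grip_width: 0.471
finger_force: 0.0
```

```bash
python3 - <<'E'
from h import *; from bench import r,eyes
s=r.get_state(); print(*go(s,(-31,27.5),.06),s["ft_force"])
c=eyes.calibration("wrist"); im=eyes.snapshot("wrist")
P=lambda q:proj((Rz(A)@(np.array(q)/1e3).T).T+D,c) if 0 else proj(np.array(q)/1e3@Rz(A).T+D,c)
q=[(-17,74,45),(-17,36,45),(-45,36,45),(-45,74,45),(-40,-25.5,28),(-40,25.5,28),(0,18,70),(0,-18,70)]
for u in P(q): cv2.circle(im,tuple(int(v) for v in u.round()),3,(0,0,255),1)
print(P(q).round(0).tolist())
cv2.imwrite("pics/w1.png",im)
E
```

```text
[-0.0025 -0.0006  0.0682] [-0.0002 -0.0059 -0.0034] [0.4492 0.1273 0.06  ] [-0.65928568  0.97351571  0.59659778]
[[404.0, 275.0], [338.0, 276.0], [338.0, 229.0], [407.0, 229.0], [234.0, 229.0], [320.0, 229.0], [305.0, 324.0], [238.0, 324.0]]
```

View pics/w1.png

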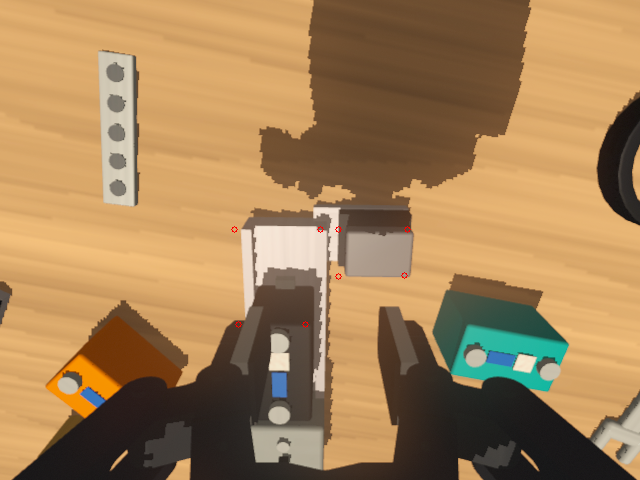

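The wrist view agrees along x. In dock y, the key (344–413, 230–276) sits about 4 mm further to the key side than my projection. I'll shift 2 mm that way, open slightly more and go down to just above the key.

move_arm --plan '[{"claw":111,"travel":[0,0.002,0.02],"twist":[0,0,0]},{"claw":111,"travel":[0,0.002,0.05],"twist":[0,0,0]},{"claw":111,"travel":[0,0.002,0.07],"twist":[0,0,0]},{"claw":111,"travel":[0,0.002,0.075],"twist":[0,0,0]},{"claw":111,"travel":[0,0.002,0.075],"twist":[0,0,0]}]'

```text
t: 2.02
tool_pos: [0.4484, 0.1318, 0.0563]
tool_rot: [[-0.98, -0.197, 0.002], [-0.197, 0.98, 0.001], [-0.002, 0.0, -1.0]]
ft_force: [0.1, -0.6, 0.0]
grip_width: 0.562
finger_force: 0.0
```

```bash
python3 - <<'E'
from h import *; from bench import r,eyes
s=r.get_state(); print(*go(s,(-31,29.5),.03),s["ft_force"],s["grip_width"])
a=eyes.snapshot("wrist"); b=eyes.snapshot("scene")
b=cv2.resize(b[150:290,310:480],None,fx=3.43,fy=3.43,interpolation=cv2.INTER_CUBIC)
a=cv2.resize(a[150:480,150:550],(400,330))
h=np.zeros((480,b.shape[1]+400,3),np.uint8); h[:b.shape[0]]=0; h[:b.shape[0],:b.shape[1]]=b; h[:330,b.shape[1]:]=a
h=cv2.resize(h,None,fx=.8,fy=.8); print(h.shape); cv2.imwrite("pics/m2.png",h)
E
```

```text
[ 0.0002 -0.0026  0.0263] [0.0003 0.0017 0.0008] [0.4488 0.1292 0.03  ] [ 0.11161299 -0.62756232  0.01338182] 0.5617081733528478
(384, 786, 3)
```

View pics/m2.png

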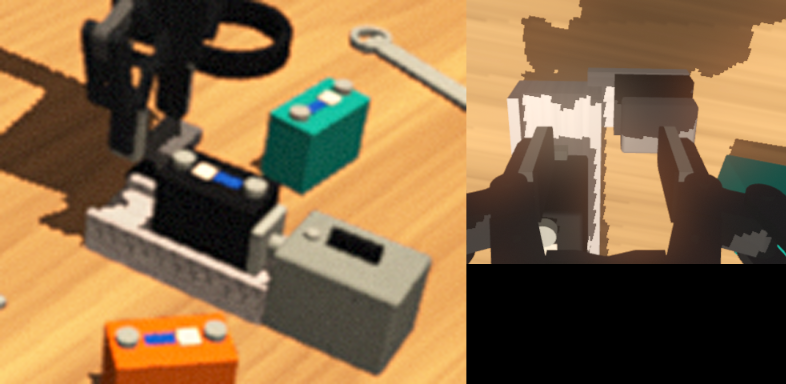

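The fingers straddle correctly: the right tip (675,130) is above the key (615–695), and the left tip (543,130) is above the chute (515–605), ahead of the cell. I'm closing slightly and descending to feel for contact.

move_arm --plan '[{"claw":118,"travel":[0,-0.001,0.003],"twist":[0,0,0]},{"claw":118,"travel":[0,-0.001,0.006],"twist":[0,0,0]},{"claw":118,"travel":[0,-0.001,0.01],"twist":[0,0,0]},{"claw":118,"travel":[0,-0.001,0.013],"twist":[0,0,0]},{"claw":118,"travel":[0,-0.001,0.013],"twist":[0,0,0]}]'

```text
t: 2.75
tool_pos: [0.4481, 0.1299, 0.042]
tool_rot: [[-0.981, -0.196, -0.0], [-0.196, 0.981, -0.0], [0.001, 0.0, -1.0]]
ft_force: [-0.6, 0.0, 0.4]
grip_width: 0.536
finger_force: 0.2
```

move_arm --plan '[{"claw":118,"travel":[0,0,0.002],"twist":[0,0,0]},{"claw":118,"travel":[0,0,0.004],"twist":[0,0,0]},{"claw":118,"travel":[0,0,0.005],"twist":[0,0,0]},{"claw":118,"travel":[0,0,0.005],"twist":[0,0,0]}]'

```text
t: 3.25
tool_pos: [0.4482, 0.13, 0.0373]
tool_rot: [[-0.981, -0.196, -0.0], [-0.196, 0.981, 0.0], [0.0, 0.0, -1.0]]
ft_force: [-1.3, -0.5, 2.6]
grip_width: 0.535
finger_force: 1.2
```

move_arm --plan '[{"claw":118,"travel":[0,0,0.002],"twist":[0,0,0]},{"claw":118,"travel":[0,0,0.004],"twist":[0,0,0]},{"claw":118,"travel":[0,0,0.006],"twist":[0,0,0]},{"claw":118,"travel":[0,0,0.008],"twist":[0,0,0]},{"claw":118,"travel":[0,0,0.008],"twist":[0,0,0]}]'

```text
t: 3.88
tool_pos: [0.448, 0.1302, 0.0319]
tool_rot: [[-0.981, -0.195, 0.0], [-0.195, 0.981, 0.001], [-0.001, 0.001, -1.0]]
ft_force: [-9.1, -3.5, 30.3]
grip_width: 0.541
finger_force: 18.3
```

move_arm --plan '[{"claw":118,"travel":[0,0,-0.001],"twist":[0,0,0]},{"claw":118,"travel":[0,0,-0.001],"twist":[0,0,0]}]'

```text
t: 4.12
tool_pos: [0.448, 0.1301, 0.0321]
tool_rot: [[-0.981, -0.195, 0.0], [-0.195, 0.981, 0.001], [-0.0, 0.001, -1.0]]
ft_force: [-5.6, -2.0, 22.7]
grip_width: 0.535
finger_force: 14.6
```

```bash
python3 - <<'E'
from h import *; from bench import r,eyes
s=r.get_state(); print(s["tool_pos"],s["ft_force"],s["torque"],s["grip_width"])
a=eyes.snapshot("wrist"); b=eyes.snapshot("scene"); t=eyes.snapshot("top")
cv2.imwrite("pics/t3full.png",t)
z=lambda i,y0,y1,x0,x1,f:cv2.resize(i[y0:y1,x0:x1],None,fx=f,fy=f,interpolation=cv2.INTER_CUBIC)
L=[z(b,160,290,315,475,2.5),z(a,130,455,150,550,1)]
h=cv2.hconcat([z(l,0,325,0,400,1) for l in L]); print(h.shape); cv2.imwrite("pics/m3.png",h)
E
```

```text
[0.44795889 0.13014111 0.03209115] [-5.62071459 -2.03130789 22.74588839] [ 0.34456481  1.14825381 -0.03623137] 0.5354939705238272
(325, 800, 3)
```

View pics/m3.png

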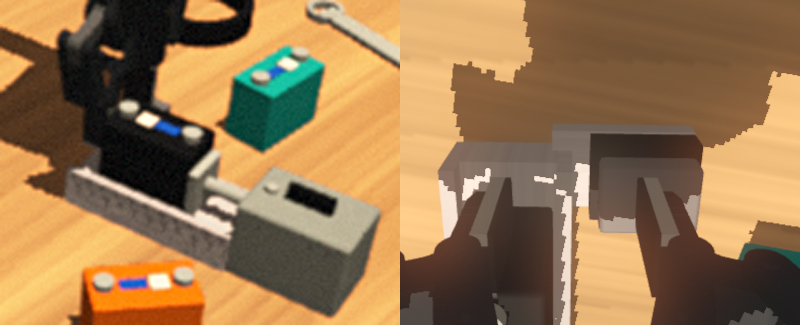

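```bash
python3 - <<'E'
from h import *; from bench import eyes
c=eyes.calibration("scene")
for x in (30,40,50,60): print(x,proj(Rz(A)@np.array([x,0,73])/1e3+D,c).round(1))
print((np.array([[255,186],[185,158]])/.8/3.43+[310,150]).round(1),(np.array([[205,133],[128,107]])/2.5+[315,160]).round(1))
E
```

```text
30 [[388.6 213.9]]
40 [[394.3 216.2]]
50 [[400.1 218.4]]
60 [[406.  220.7]]
[[402.9 217.8]
 [377.4 207.6]] [[397.  213.2]
 [366.2 202.8]]
```

```bash
python3 - <<'E'
from h import *; from bench import eyes
b=eyes.snapshot("scene"); o=cv2.imread("pics/scene0.png")
z=lambda i:cv2.resize(i[180:290,335:475],None,fx=2.8,fy=2.8,interpolation=cv2.INTER_CUBIC)
cv2.imwrite("pics/m4.png",cv2.hconcat([z(o),z(b)]))
E
```

```text
(no output)
```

View pics/m4.png

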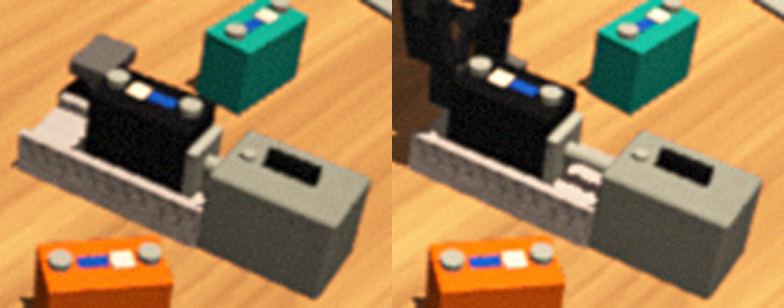

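The cell has come out about 18 mm: its studs moved from (117,76)/(190,107) to (88,64)/(160,94). It stands upright against the finger, with its front well short of the chute end at −40 mm. The key is on its stop, since the last millimetre commanded changed the force by about 8 N but the height by only 0.2 mm.

```bash
python3 -c "
from bench import r,order
s=r.get_state();print(s['t'],s['tool_pos'],s['ft_force']);print(order.hand_in())"
```

```text
4.325 [0.4479938  0.13013596 0.0320809 ] [-5.85709762 -1.7530597  22.90822011]
the job is handed in; nothing more can be done
None
```

I handed the job in at 4.3 s: the thick cell is ejected about 18 mm and stands upright against the finger in the chute, with the eject key still held down on its stop at about 23 N.

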